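Set the light box's filter rod to its middle click

ROBOT

A 7-joint arm with a two-finger parallel gripper is mounted at the origin on the work surface. World frame = base frame: x ahead of the robot, y to its left, z up, the work surface at z = 0. Lengths are in m, angles in rad, forces in N, time in s.
With the tool pointing down it reaches from about 0.4 to 0.85 m from the base axis. Payload 10.4 kg.
Tool frame: the origin (TCP) lies at the very end of the fingers, on their centre line; the grasp point (between the pads) lies r.hold_point_z behind it (r.hold_point_z is the distance from the TCP to the grasp point, in m); z points along the fingers, y is the direction in which the jaws open and shut (so a half turn about z gives the same grasp; the last joint's range is limited). The gripper opens to 87 mm and grips with 3 to 60 N. Pads are 19 mm wide; open, the fingers measure 117 mm over their backs; the gripper's body (75 mm by 190 mm) begins 51 mm behind the grasp point.
Start: joints at [-1.327, 0.332, -0.065, 1.46, 0.022, 1.35, -0.088], TCP at [0.165, 0.603, 0.223] pointing down, gripper open.
Joint ranges: [-2.6, 2.6], [-0.5, 2.12], [-1.47, 1.34], [0.16, 2.42], [-1.27, 4.41], [0.06, 2.06], [-2.6, 2.6]. Speed limits (rad/s): [2.22, 2.22, 2.79, 2.79, 3.14, 3.14, 3.14].

INTERFACE

Orientations are given as a unit quaternion [x, y, z, w].
In Python, from bench import r gives the robot as it stands.
- The arm moves only by the tool send_rows, never from a script. Its argument "commands" is a list of rows, each a list of 7 numbers: the shift along the world's x, y, z normalised to -1 to 1, where 1 is 0.03 m, then the turn, a rotation vector about the world's x, y, z normalised to -1 to 1, where 1 is 5 degrees, then the gripper command: -1 is fully open, 1 is shut, values between are in proportion. In form: [[tx, ty, tz, ax, ay, az, jaw], ...]. A call has 1 to 10 rows; each row shifts and turns the pose as measured when the row begins; what a row does not reach is not made up. A row lasts 1/12 s, in which the tool goes at most 41.7 mm and 7.16 degrees, less where a joint would pass 70% of its speed; a pose out of reach is approached as far as the arm can. A call with a number of a shift or a turn outside -1 to 1 is refused whole. A call with a gripper value outside its range is refused whole. The fingers move at their own pace and stop on an object; "grip_force" is the grip in N (left out, the last holds). Time passes only in rows, so rows that do not move let the fingers close. It gives the time, the measured TCP pose, the force and the opening at its end, in the units of the state.
- r.read_state(): the state, without advancing time (a new reading comes with each control period).
- r.camera(name): name is "side" or "top"; returns the picture (420x560x3 uint8, blue, green, red); there is no depth.
- r.calibration(name): a dict with "K" (3x3 intrinsics, pixels), "R" (3x3) and "t" (3): a world point X has camera coordinates R X + t. Camera axes: x right, y down, z forward; pixel columns grow to the right and rows downward; lengths in m; the calibration is good to about 2 mm. A picture is of the moment at which its call begins. calibration takes no time and is no camera call.
- r.close_job(): hands the job in, once; it reports no verdict.
The state is a dict: "time": time; "joint_positions": joint angles; "joint_vel": joint speeds; "joint_torque": joint torques, N m; "ee_pos": TCP position; "eef_rot": TCP orientation; "ft_force": force on the tool from outside, world axes, zero at the start; "torque": the same for the moment, N m; "width": finger opening in m.
Only numpy, scipy, OpenCV 4.12 (cv2) and the standard library are available. Lean on these libraries where they do the work, as an engineer would, in place of code of your own. Each camera call takes 0.05 s, during which the arm holds its last target.

TASK

Glass is being checked on the grey inspection light box. Pull the rod with the crossbar handle from fully in out to its middle click position, leaving it one click out and not all the way, and let go of it. Leave the other rod (the one with the ball) where it is, and do not knock over or push aside the lidded jar standing on the light box.

Things in the scene. Friction and masses are not known exactly. Their poses are not given: they have to be found in the camera images.
- tee_rod (a joint): How far the crossbar rod is pulled out, m: 0 = fully in (as found), 0.025 = middle click, 0.050 = fully out (end stop). A detent draws it to the nearest click: let go within 10 mm of the middle, it settles there. Leaving a click takes up to about 10 N; half-way to the next click it jumps ahead unless held. The rod is 10 mm thick.
- tee_bar (a point): Centre of the aluminium crossbar handle, at the robot-facing side of the fixed grey light box (220 deep, 300 wide, 90 mm high). Bar: 12 mm along x, 40 along y (grip it end to end), 18 high, centre 60 mm above the table. x points along the rod into the box, y along the bar, z up; out is -x. Fully in, its centre is 65 mm from the plate behind. Glasses 55 mm high stand over 85 mm aside.
- ball_knob (a point): Centre of the other rod's handle, an aluminium ball of 28 mm diameter, 130 mm to the left or right of the crossbar rod, 60 mm above the table; axes as for the crossbar. This rod stays wherever it is put and starts anywhere from fully in to 50 mm out. It is not to be moved.
- jar_center (a point): Centre (half-way up) of the round glass jar with lid, 84 mm in diameter and 130 mm high, standing upright and loose on top of the light box; z points up along its axis. Not to be disturbed. A slim green bud vase, 145 mm high, stands beside it.

How it is judged:
At the end, for the whole second after the job is handed in: The crossbar rod rests in its middle click, 25 mm out (within 6 mm; the detent itself gathers it from about 10 mm either way), released (value of joint tee_rod between 0.019 and 0.031 m and velocity of joint tee_rod between -0.01 and 0.01 m/s); the robot touches nothing.
It fails at once if the ball rod is moved by more than 10 mm (distance of ball_knob from where it was at the start of the episode above 0.01 m).
It fails at once if the jar on the light box is shifted by more than 20 mm or tipped by more than 20 degrees (distance of jar_center from where it was at the start of the episode above 0.02 m or angle between jar_center's own z axis and vertical above 0.35 rad).
It also fails if it takes over 29 s, if anything falls off the work surface, if the arm or the gripper's body presses on something with over 40 N, if the wrist force passes 120 N, or if a joint passes its speed limit or range.

## Working session

There is one attempt and no reset: what is moved stays moved. The work goes in short steps, Python scripts to look and compute and a tool call to move; the robot and the scene stay as the last step left them, time stands still between calls to the robot, and variables do not carry over. Pictures are saved under pics/ and viewed, and the job is handed in when it is done.

Besides the shell and the picture viewer there is one more tool, called after "Request:" by a JSON object that holds its "api" and its "payload". send_rows: Moves the arm, as the interface text tells. Scaled input: -1 to 1 covers 0.03 m each way for a shift and 5 degrees each way for a turn. Its arguments: {"type":"object","properties":{"commands":{"type":"array"},"grip_force":{"type":"number"}},"required":["commands"]}

```bash
mkdir -p pics; ls
python3 - <<'E'
from bench import r
import cv2
s=r.read_state();print(s, r.hold_point_z)
for n in("side","top"):
    im=r.camera(n);cv2.imwrite(f"pics/{n}0.png",im)
    c=r.calibration(n);print(n,c)
E
```

```text
pics
{'time': 0.0, 'joint_positions': array([-1.32662719,  0.33287246, -0.06473724,  1.46097943,  0.02161676,
        1.34989511, -0.0884932 ]), 'joint_vel': array([-0.00063056, -0.00049518, -0.00057434,  0.00115053,  0.00060423,
       -0.00156117, -0.00039281]), 'joint_torque': array([-2.10600379e-04, -6.23275495e+01,  2.48364976e-02, -3.89883721e+01,
       -6.13452075e-02,  4.01315535e-02,  1.48594254e-04]), 'ee_pos': array([0.16464418, 0.6025046 , 0.22173548]), 'eef_rot': array([ 1.32955928e-01,  9.91121683e-01, -7.26402692e-04, -6.05401573e-05]), 'ft_force': array([-0.27276534, -0.1157963 , -0.14831708]), 'torque': array([-0.0184375 , -0.02541541,  0.01494656]), 'width': 0.08709701614898764} 0.0187
side {'K': array([[425.04105809,   0.        , 284.62678109],
       [  0.        , 425.04105809, 210.54298132],
       [  0.        ,   0.        ,   1.        ]]), 'R': array([[ 0.91897778, -0.39411318, -0.01243508],
       [-0.26634077, -0.59717064, -0.75660414],
       [ 0.2907618 ,  0.69861436, -0.65375496]]), 't': array([-0.59731158,  0.29317177,  0.58900591])}
top {'K': array([[499.20857911,   0.        , 280.53716572],
       [  0.        , 499.20857911, 209.2773481 ],
       [  0.        ,   0.        ,   1.        ]]), 'R': array([[-0.07557216, -0.99712682, -0.00519264],
       [-0.97462768,  0.07496526, -0.2109054 ],
       [ 0.2106887 , -0.01087768, -0.97749268]]), 't': array([0.06228648, 0.66867967, 0.7951774 ])}
```

View pics/side0.png

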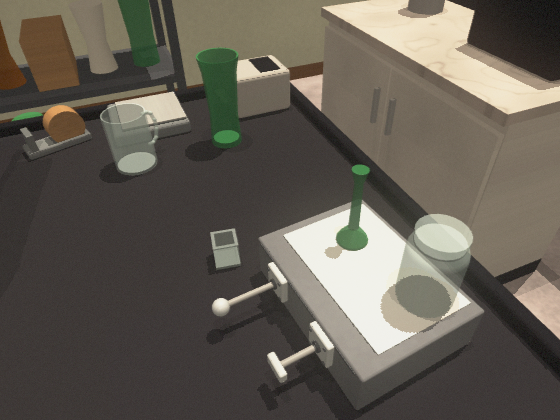

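View pics/top0.png

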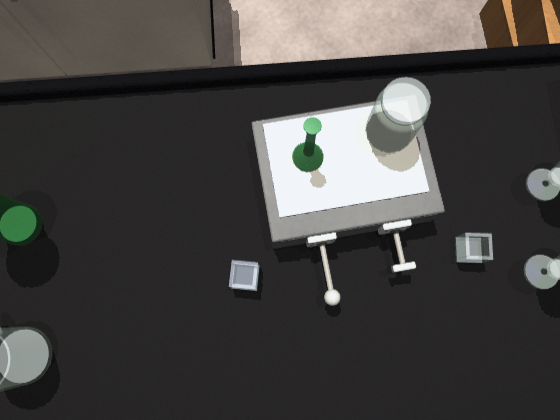

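The side view shows the crossbar at about (278,367) and the ball at (221,307). The top view shows the crossbar at about (403,267) and the ball at (332,297). The jar is on the far right of the box and the vase on the left. I'll zoom in for exact pixels.

Run:
```python
import cv2,numpy as np
a=cv2.imread("pics/side0.png")[290:400,200:350];b=cv2.imread("pics/top0.png")[210:310,310:510]
cv2.imwrite("pics/zs.png",cv2.resize(a,None,fx=5,fy=5,interpolation=cv2.INTER_CUBIC))
cv2.imwrite("pics/zt.png",cv2.resize(b,None,fx=4,fy=4,interpolation=cv2.INTER_CUBIC))
```

```text
(no output)
```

View pics/zs.png

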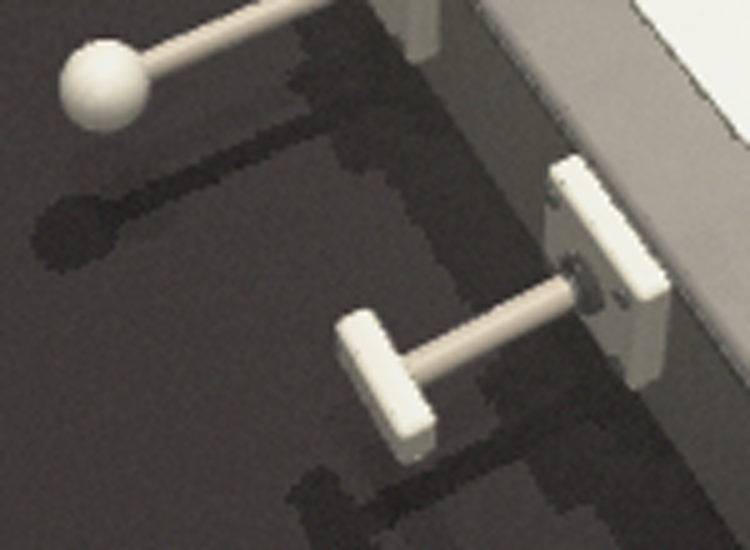

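View pics/zt.png

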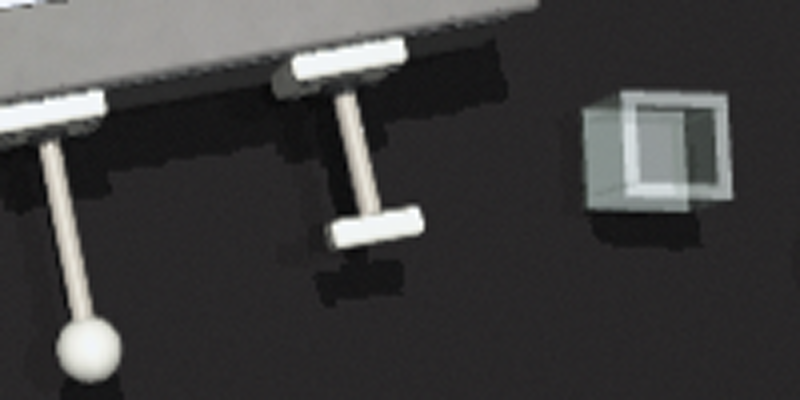

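```bash
cat > h.py <<'E'
from bench import r
import numpy as np,cv2
def tri(ps,pt):
    P=[]
    for n in("side","top"):
        c=r.calibration(n);P.append(c["K"]@np.c_[c["R"],c["t"]])
    X=cv2.triangulatePoints(P[0],P[1],np.array(ps,float).T.copy(),np.array(pt,float).T.copy())
    X=(X[:3]/X[3]).T
    return X
def proj(n,X):
    c=r.calibration(n);return cv2.projectPoints(np.atleast_2d(np.array(X,float)),cv2.Rodrigues(c["R"])[0],c["t"],c["K"],None)[0][:,0]
E
python3 - <<'E'
from h import *
S=lambda u,v:(200+(u-2)/5,290+(v-2)/5)
T=lambda u,v:(310+(u-1.5)/4,210+(v-1.5)/4)
names=["bartop","endL","endR","ball","plate topL","plate topR"]
ps=[S(386,372),S(352,318),S(425,422),S(105,86),S(567,163),S(655,290)]
pt=[T(377,228),T(332,237),T(423,219),T(89,349),T(295,71),T(405,50)]
X=tri(ps,pt)
for n,x,a,b in zip(names,X,ps,pt):
    print(n,x.round(4),(proj("side",x)[0]-a).round(1),(proj("top",x)[0]-b).round(1))
d=X[1]-X[2];print(np.linalg.norm(d),"bar angle dir y",np.degrees(np.arctan2(-d[0],d[1])))
# box front top edge via plane z=.09 from top
c=r.calibration("top")
def ray(u,v,z,n="top"):
    c=r.calibration(n);d=c["R"].T@np.linalg.inv(c["K"])@[u,v,1];o=-c["R"].T@c["t"];return o+d*(z-o[2])/d[2]
A=ray(274,240,.09);B=ray(442,211,.09);print("box front",A,B,np.degrees(np.arctan2(-(A-B)[0],(A-B)[1])))
b=X[3]-X[0];print("ball-bar",b)
print("jar lid",ray(406,102,.13+.09), "jar base",ray(397,135,.09))
A=ray(253.5,122,.09);print(A)
E
```

```text
bartop [ 0.5572 -0.1904  0.0676] [-0.4  0.1] [ 0.  -0.2]
endL [ 0.5549 -0.1711  0.0665] [-0.4  0.1] [ 0.  -0.2]
endR [ 0.5597 -0.2095  0.0713] [-0.9  0.3] [ 0.  -0.5]
ball [ 0.5159 -0.0641  0.0605] [-0.  0.] [ 0. -0.]
plate topL [ 0.625  -0.1603  0.0839] [-0.8  0.2] [ 0.1 -0.5]
plate topR [ 0.6293 -0.2072  0.0861] [-0.1  0. ] [ 0.  -0.1]
0.038940280430644285 bar angle dir y 7.120254312216035
box front [0.61580483 0.02631315 0.09      ] [ 0.64353676 -0.26107261  0.09      ] 5.511818741341501
ball-bar [-0.04128347  0.12625091 -0.00708786]
jar lid [ 0.78910579 -0.18712352  0.22      ] jar base [ 0.78460134 -0.20212063  0.09      ]
[0.82830632 0.04708368 0.09      ]
```

Run:
```python
from h import *
def ray(u,v,z,n="top"):
    c=r.calibration(n);d=c["R"].T@np.linalg.inv(c["K"])@[u,v,1];o=-c["R"].T@c["t"];return (o+d*(z-o[2])/d[2]).round(3)
print("green base side",ray(227,139,0,"side"),"mug base",ray(137,163,0,"side"))
print("tri green rim, mug rim",tri([(218,58),(125,117),(360,171)],[(18,224),(22,356),(312,126)]))
print("small glass R",ray(475,248,0),ray(545,270,0),ray(545,185,0),"L",ray(244,276,0))
print("small L side",ray(226,250,0,"side"), "white thing",ray(155,125,0,"side"))
```

```text
green base side [0.697 0.502 0.   ] mug base [0.457 0.486 0.   ]
tri green rim, mug rim [[ 0.64606905  0.35837146  0.27449284]
 [ 0.46116443  0.40239989  0.16816245]
 [ 0.75694713 -0.04205386  0.23174897]]
small glass R [ 0.586 -0.342  0.   ] [ 0.536 -0.463  0.   ] [ 0.695 -0.493  0.   ] L [0.567 0.087 0.   ]
small L side [0.571 0.107 0.   ] white thing [0.533 0.659 0.   ]
```

Request:
{"api": "send_rows", "payload": {"commands": [[0.3,-0.8,0.4,0,0,0,-1],[0.4,-0.8,0.4,0,0,0,-1],[0.5,-0.8,0.3,0,0,0,-1],[0.5,-0.8,0.2,0,0,0,-1],[0.5,-0.8,0,0,0,0,-1],[0.5,-0.8,0,0,0,0,-1],[0.5,-0.8,0,0,0,0,-1],[0.5,-0.8,0,0,0,0,-1],[0.5,-0.8,0,0,0,0,-1],[0.5,-0.8,0,0,0,0,-1]], "grip_force": 25}}

```text
time: 0.93
ee_pos: [0.3034, 0.3534, 0.2565]
eef_rot: [0.128, 0.992, -0.004, -0.003]
ft_force: [-0.7, 0.1, 0.6]
width: 0.0869
```

Request:
{"api": "send_rows", "payload": {"commands": [[0.45,-0.9,0,0,0,0.25,-1],[0.45,-0.9,0,0,0,0.25,-1],[0.45,-0.9,0,0,0,0.25,-1],[0.45,-0.9,0,0,0,0.25,-1],[0.45,-0.9,0,0,0,0.25,-1],[0.45,-0.9,0,0,0,0.25,-1],[0.45,-0.9,0,0,0,0.25,-1],[0.45,-0.9,0,0,0,0.25,-1],[0.45,-0.9,0,0,0,0.25,-1],[0.45,-0.9,0,0,0,0.25,-1]]}}

```text
time: 1.77
ee_pos: [0.4411, 0.0676, 0.2544]
eef_rot: [0.014, 1.0, -0.005, -0.003]
ft_force: [1.1, 0.7, 0.0]
width: 0.0872
```

```bash
cat >> h.py <<'E'
from scipy.spatial.transform import Rotation as Ro
def st():
    s=r.read_state();M=Ro.from_quat(s["eef_rot"]).as_matrix()
    print("t",s["time"],"p",s["ee_pos"].round(4),"yaw",np.degrees(np.arctan2(M[1,1],M[0,1])).round(2),"z",M[:,2].round(3),"j",s["joint_positions"].round(2),"F",s["ft_force"].round(1),"w",s["width"])
    # rotvec (normalised) to target yaw 96 down
    a=np.radians(96);y=np.array([np.cos(a),np.sin(a),0]);z=np.array([0,0,-1.]);x=np.cross(y,z)
    print("rot rows",((Ro.from_matrix(np.c_[x,y,z])*Ro.from_matrix(M).inv()).as_rotvec()/np.radians(5)).round(2))
    print("to bar",((np.array([.557,-.190,.045])-s["ee_pos"])/.03).round(2))
E
python3 -c "
from h import *
st()"
```

```text
t 1.7667 p [0.4411 0.0676 0.2544] yaw 88.41 z [-0.007 -0.01  -1.   ] j [-0.78 -0.12  0.49  1.87  0.06  1.38  1.23] F [1.1 0.7 0. ] w 0.08724258725691682
rot rows [ 0.12 -0.07  1.52]
to bar [ 3.86 -8.59 -6.98]
```

Request:
{"api": "send_rows", "payload": {"commands": [[0.4,-0.9,0,0,0,0.17,-1],[0.4,-0.9,0,0,0,0.17,-1],[0.4,-0.9,0,0,0,0.17,-1],[0.4,-0.9,0,0,0,0.17,-1],[0.4,-0.9,0,0,0,0.17,-1],[0.4,-0.9,0,0,0,0.17,-1],[0.4,-0.9,0,0,0,0.17,-1],[0.4,-0.9,0,0,0,0.17,-1],[0.4,-0.9,0,0,0,0.17,-1],[0,0,0,0,0,0,-1]]}}

```text
time: 2.6
ee_pos: [0.5512, -0.194, 0.2529]
eef_rot: [-0.056, 0.998, -0.006, -0.004]
ft_force: [-0.7, -0.9, 0.4]
width: 0.0869
```

```bash
python3 -c "
from h import *
st()"
```

```text
t 2.6 p [ 0.5512 -0.194   0.2529] yaw 96.38 z [-0.007 -0.013 -1.   ] j [-0.41  0.28  0.81  1.56 -0.19  1.39  2.1 ] F [-0.7 -0.9  0.4] w 0.08689692134691607
rot rows [ 0.15 -0.08 -0.08]
to bar [ 0.19  0.13 -6.93]
```

Request:
{"api": "send_rows", "payload": {"commands": [[0.19,0.13,-0.6,0.15,-0.08,-0.08,-1],[0,0,-0.9,0,0,0,-1],[0,0,-0.9,0,0,0,-1],[0,0,-0.9,0,0,0,-1],[0,0,-0.9,0,0,0,-1],[0,0,0,0,0,0,-1]]}}

```text
time: 3.1
ee_pos: [0.5562, -0.1926, 0.1213]
eef_rot: [-0.049, 0.999, -0.001, -0.0]
ft_force: [-0.7, 0.7, -0.9]
width: 0.0872
```

```bash
python3 -c "
from h import *
st()
a=r.camera('side')[250:400,180:380];b=r.camera('top')[150:300,310:510]
cv2.imwrite('pics/c1.png',cv2.resize(np.hstack([a,b]),None,fx=2,fy=2))
cv2.imwrite('pics/s1.png',r.camera('side'))
"
```

```text
t 3.1 p [ 0.5562 -0.1926  0.1213] yaw 95.66 z [ 0.    -0.001 -1.   ] j [-0.35  0.4   0.76  1.72 -0.3   1.14  2.16] F [-0.7  0.7 -0.9] w 0.08718223801199461
rot rows [0.02 0.   0.07]
to bar [ 0.03  0.09 -2.54]
```

View pics/c1.png

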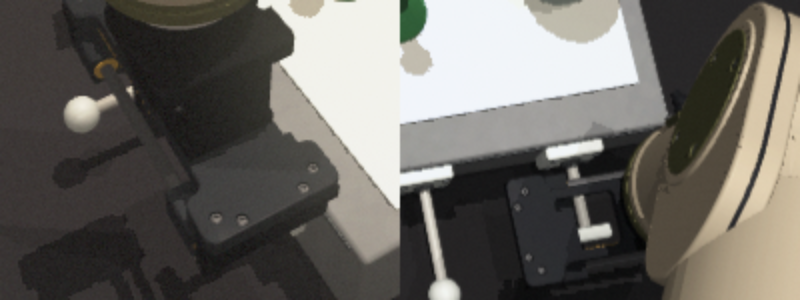

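View pics/s1.png

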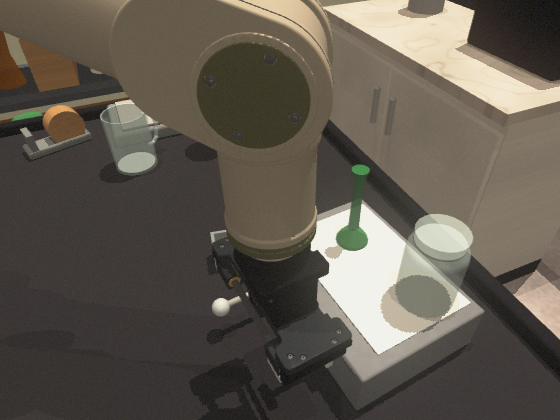

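Request:
{"api": "send_rows", "payload": {"commands": [[0.03,0.09,-0.7,0.02,0,0.07,-1],[0,0,-0.7,0,0,0,-1],[0,0,-0.6,0,0,0,-1],[0,0,-0.4,0,0,0,-1],[0,0,0,0,0,0,-1]]}}

```text
time: 3.67
ee_pos: [0.5678, -0.1928, 0.0649]
eef_rot: [-0.053, 0.999, -0.002, 0.013]
ft_force: [-0.1, 0.1, 0.3]
width: 0.0871
```

```bash
python3 -c "
from h import *
st()
a=r.camera('side')[250:400,180:380];b=r.camera('top')[150:300,310:510]
cv2.imwrite('pics/c2.png',cv2.resize(np.hstack([a,b]),None,fx=2,fy=2))
"
```

```text
t 3.6667 p [ 0.5678 -0.1928  0.0649] yaw 96.08 z [ 0.026 -0.003 -1.   ] j [-0.32  0.47  0.72  1.76 -0.37  1.02  2.21] F [-0.1  0.1  0.3] w 0.08713498761518704
rot rows [ 0.04  0.29 -0.02]
to bar [-0.36  0.09 -0.66]
```

View pics/c2.png

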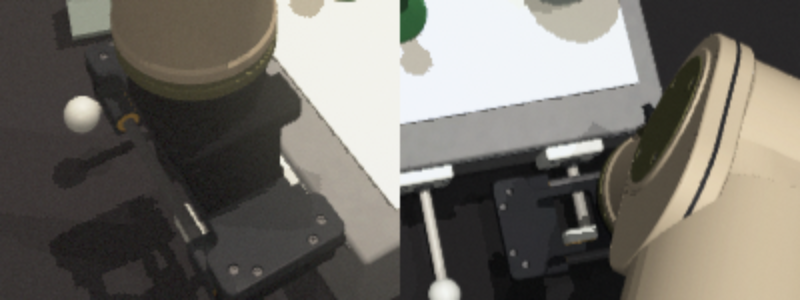

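The arm came up short: x is +11 mm, it has tilted, and z is 20 mm high, though wrist force is zero. I'll check the cause before going lower.

```bash
python3 -c "
from h import *
s=r.read_state()
for k in s: print(k,np.round(s[k],3))
cv2.imwrite('pics/s3.png',r.camera('side'));cv2.imwrite('pics/t3.png',r.camera('top'))
"
```

```text
time 3.767
joint_positions [-0.317  0.472  0.718  1.758 -0.366  1.019  2.211]
joint_vel [-0.002 -0.007  0.008 -0.004 -0.001  0.002  0.001]
joint_torque [-8.1000e-02 -5.2451e+01  1.2216e+01 -3.1658e+01 -5.5000e-02 -1.5600e-01
  4.8000e-02]
ee_pos [ 0.569 -0.193  0.067]
eef_rot [-0.053  0.998 -0.003  0.014]
ft_force [0.496 0.833 1.06 ]
torque [ 0.048  0.069 -0.028]
width 0.087
```

View pics/s3.png

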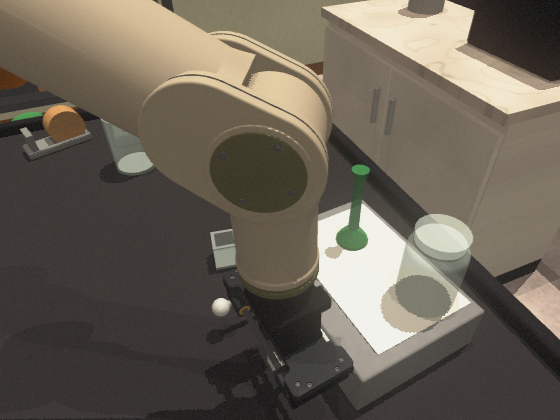

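View pics/t3.png

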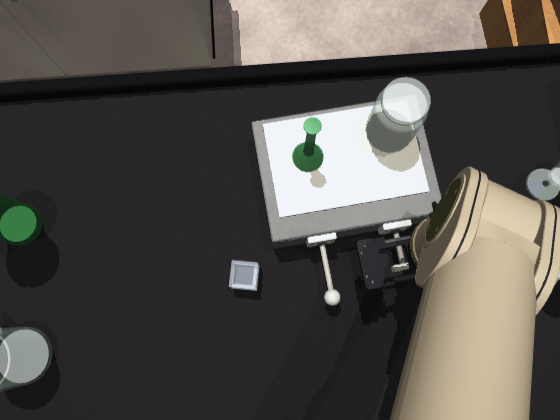

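Request:
{"api": "send_rows", "payload": {"commands": [[-0.4,0.1,0,0.04,0.3,0,-1],[0,0,0,0,0,0,-1]]}}

```text
time: 4.03
ee_pos: [0.5565, -0.1905, 0.0688]
eef_rot: [-0.053, 0.999, -0.0, 0.001]
ft_force: [-0.3, -0.2, -0.1]
width: 0.0871
```

```bash
python3 -c "
from h import *
st()
s=r.read_state();print(s['joint_torque'].round(1),s['joint_vel'].round(3))
"
```

```text
t 4.0333 p [ 0.5565 -0.1905  0.0688] yaw 96.05 z [ 0.002 -0.    -1.   ] j [-0.33  0.46  0.73  1.77 -0.35  1.04  2.2 ] F [-0.3 -0.2 -0.1] w 0.08709069900081796
rot rows [ 0.    0.02 -0.01]
to bar [ 0.02  0.02 -0.79]
[ -0.4 -53.2  12.4 -33.    0.2   0.2  -0.1] [ 0.004 -0.002 -0.    -0.026 -0.019 -0.037  0.01 ]
```

Request:
{"api": "send_rows", "payload": {"commands": [[0,0,-0.3,0,0,0,-1],[0,0,-0.3,0,0,0,-1]]}}

```text
time: 4.2
ee_pos: [0.558, -0.1907, 0.0525]
eef_rot: [-0.053, 0.999, -0.0, 0.003]
ft_force: [-0.3, -0.2, 0.1]
width: 0.0873
```

```bash
python3 -c "
from h import *
st()
s=r.read_state();print(s['joint_torque'].round(1),s['joint_vel'].round(3))
"
```

```text
t 4.2 p [ 0.558  -0.1907  0.0525] yaw 96.07 z [ 0.006 -0.    -1.   ] j [-0.31  0.48  0.71  1.78 -0.37  1.01  2.22] F [-0.3 -0.2  0.1] w 0.08729429440790186
rot rows [ 0.    0.07 -0.01]
to bar [-0.03  0.02 -0.25]
[ -0.5 -56.2  13.8 -32.8   0.4   0.6  -0.2] [ 0.07   0.131 -0.082  0.063 -0.116 -0.198  0.078]
```

Request:
{"api": "send_rows", "payload": {"commands": [[-0.05,0,-0.2,0,0.07,0,-1],[0,0,0,0,0,0,-1]]}}

```text
time: 4.37
ee_pos: [0.5553, -0.1902, 0.0438]
eef_rot: [-0.053, 0.999, 0.0, -0.001]
ft_force: [-0.7, -0.1, -0.3]
width: 0.087
```

```bash
python3 -c "
from h import *
st()
b=r.camera('top')[220:290,350:450]
cv2.imwrite('pics/c4.png',cv2.resize(b,None,fx=6,fy=6))
"
```

```text
t 4.3667 p [ 0.5553 -0.1902  0.0438] yaw 96.08 z [-0.003  0.    -1.   ] j [-0.31  0.5   0.71  1.78 -0.38  1.    2.22] F [-0.7 -0.1 -0.3] w 0.08699219291758976
rot rows [-0.   -0.03 -0.02]
to bar [0.06 0.01 0.04]
```

View pics/c4.png

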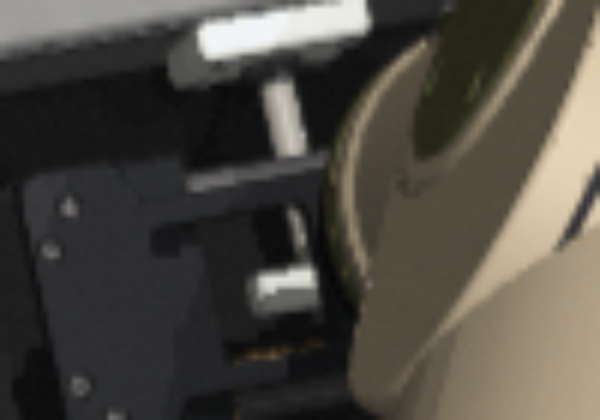

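The crossbar sits unmoved between the fingers, with its left end at about (392,268) in the top view. Closing the jaws now.

Request:
{"api": "send_rows", "payload": {"commands": [[0,0,0,0,0,0,1],[0,0,0,0,0,0,1],[0,0,0,0,0,0,1],[0,0,0,0,0,0,1],[0,0,0,0,0,0,1],[0,0,0,0,0,0,1]], "grip_force": 25}}

```text
time: 4.92
ee_pos: [0.5558, -0.1908, 0.0443]
eef_rot: [-0.053, 0.999, -0.0, -0.001]
ft_force: [0.8, 1.0, -0.2]
width: 0.0546
```

```bash
python3 -c "
from h import *
st()"
```

```text
t 4.9167 p [ 0.5558 -0.1908  0.0443] yaw 96.05 z [-0.002 -0.001 -1.   ] j [-0.31  0.5   0.71  1.78 -0.37  1.    2.22] F [ 0.8  1.  -0.2] w 0.05463062685771044
rot rows [ 0.01 -0.03 -0.01]
to bar [0.04 0.03 0.02]
```

Request:
{"api": "send_rows", "payload": {"commands": [[0,0,0,0,0,0,1],[0,0,0,0,0,0,1],[0,0,0,0,0,0,1],[0,0,0,0,0,0,1],[0,0,0,0,0,0,1]]}}

```text
time: 5.33
ee_pos: [0.5559, -0.1903, 0.0446]
eef_rot: [-0.053, 0.999, 0.0, -0.001]
ft_force: [0.0, 0.8, 0.3]
width: 0.0397
```

```bash
python3 -c "
from h import *
st()"
```

```text
t 5.3333 p [ 0.5559 -0.1903  0.0446] yaw 96.07 z [-0.002  0.    -1.   ] j [-0.31  0.5   0.71  1.78 -0.38  1.01  2.22] F [0.  0.8 0.3] w 0.039706177415613844
rot rows [-0.   -0.02 -0.01]
to bar [0.04 0.01 0.01]
```

Gripped at 39.7 mm, which matches the 40 mm bar. Pulling out in small steps.

Request:
{"api": "send_rows", "payload": {"commands": [[0,0,0,0,0,0,1],[-0.17,-0.02,0,0,0,0,1],[-0.17,-0.02,0,0,0,0,1],[-0.17,-0.02,0,0,0,0,1]], "grip_force": 40}}

```text
time: 5.67
ee_pos: [0.5438, -0.1915, 0.0446]
eef_rot: [-0.054, 0.999, -0.001, 0.002]
ft_force: [3.4, -0.3, -3.5]
width: 0.0397
```

```bash
python3 -c "
from h import *
st()"
```

```text
t 5.6667 p [ 0.5438 -0.1915  0.0446] yaw 96.17 z [ 0.005 -0.002 -1.   ] j [-0.32  0.47  0.72  1.82 -0.36  0.99  2.22] F [ 3.4 -0.3 -3.5] w 0.03968860261363483
rot rows [ 0.02  0.05 -0.03]
to bar [0.44 0.05 0.01]
```

12 mm out, force 3.4 N. Target TCP x is about 0.531, y about −0.193.

Request:
{"api": "send_rows", "payload": {"commands": [[-0.17,-0.02,0,0,0,0,1],[-0.17,-0.02,0,0,0,0,1],[-0.06,-0.01,0,0,0,0,1],[0,0,0,0,0,0,1]]}}

```text
time: 6.0
ee_pos: [0.5296, -0.1929, 0.0446]
eef_rot: [-0.053, 0.999, -0.0, 0.002]
ft_force: [3.0, -0.1, -4.8]
width: 0.0391
```

```bash
python3 -c "
from h import *
st()"
```

```text
t 6.0 p [ 0.5296 -0.1929  0.0446] yaw 96.11 z [ 0.004 -0.    -1.   ] j [-0.33  0.44  0.72  1.85 -0.35  0.97  2.23] F [ 3.  -0.1 -4.8] w 0.039119128658682646
rot rows [ 0.    0.05 -0.02]
to bar [0.91 0.1  0.01]
```

Request:
{"api": "send_rows", "payload": {"commands": [[0,0,0,0,0,0,0.5],[0,0,0,0,0,0,-0.3],[0,0,0,0,0,0,-1],[0,0,0,0,0,0,-1],[0,0,0,0,0,0,-1],[0,0,0,0,0,0,-1],[0,0,0,0,0,0,-1],[0,0,0,0,0,0,-1]]}}

```text
time: 6.67
ee_pos: [0.5299, -0.1939, 0.0448]
eef_rot: [-0.053, 0.999, -0.001, 0.002]
ft_force: [-0.0, 0.2, 0.1]
width: 0.0779
```

```bash
python3 -c "
from h import *
st()
b=r.camera('top')[220:290,350:450]
cv2.imwrite('pics/c5.png',cv2.resize(b,None,fx=6,fy=6))
"
```

```text
t 6.6667 p [ 0.5299 -0.1939  0.0448] yaw 96.13 z [ 0.004 -0.002 -1.   ] j [-0.33  0.44  0.72  1.85 -0.35  0.97  2.23] F [-0.   0.2  0.1] w 0.07790542114501144
rot rows [ 0.02  0.05 -0.03]
to bar [0.9  0.13 0.01]
```

View pics/c5.png

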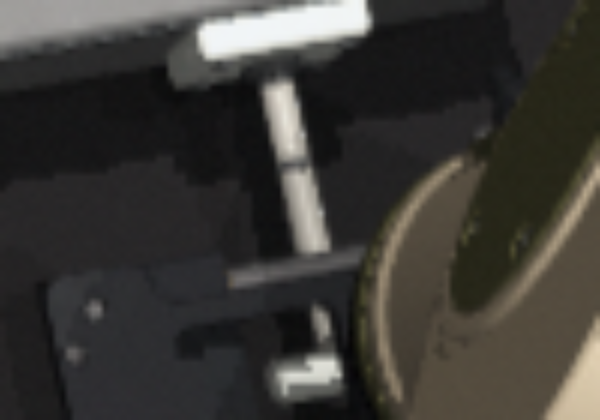

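The bar has moved outward by about 14 px in the top view (around 25 mm). The jaws are open at 78 mm with zero force, so I'll lift straight up.

Request:
{"api": "send_rows", "payload": {"commands": [[0,0,0.2,0,0.05,0,-1],[0,0,0.4,0,0,0,-1],[0,0,0.7,0,0,0,-1],[0,0,0.9,0,0,0,-1],[0,0,0.9,0,0,0,-1],[0,0,0.9,0,0,0,-1],[0,0,0.9,0,0,0,-1],[0,0,0.9,0,0,0,-1],[-0.5,0.5,0.3,0,0,0,-1],[-0.5,0.5,0,0,0,0,-1]]}}

```text
time: 7.55
ee_pos: [0.4971, -0.168, 0.244]
eef_rot: [-0.049, 0.999, -0.003, -0.0]
ft_force: [0.2, -0.3, 0.2]
width: 0.087
```

Request:
{"api": "send_rows", "payload": {"commands": [[-0.4,0.9,0,0,0,0,-1],[-0.4,0.9,0,0,0,0,-1],[-0.4,0.9,0,0,0,0,-1],[-0.4,0.9,0,0,0,0,-1],[-0.3,0.9,0,0,0,0,-1],[-0.2,0.9,0,0,0,0,-1],[-0.2,0.9,0,0,0,0,-1],[-0.2,0.9,0,0,0,0,-1],[0,0.5,0,0,0,0,-1],[0,0,0,0,0,0,-1]]}}

```text
time: 8.38
ee_pos: [0.4147, 0.0678, 0.2571]
eef_rot: [-0.044, 0.999, -0.001, 0.008]
ft_force: [-0.3, -0.3, 0.2]
width: 0.0873
```

```bash
python3 -c "
from h import *
st()
cv2.imwrite('pics/s6.png',r.camera('side'));cv2.imwrite('pics/t6.png',r.camera('top'))
"
```

```text
t 8.3833 p [0.4147 0.0678 0.2571] yaw 95.07 z [ 0.017 -0.002 -1.   ] j [-0.78 -0.21  0.44  1.94  0.1   1.38  1.3 ] F [-0.3 -0.3  0.2] w 0.08734004432946003
rot rows [0.02 0.19 0.19]
to bar [ 4.74 -8.59 -7.07]
```

View pics/s6.png

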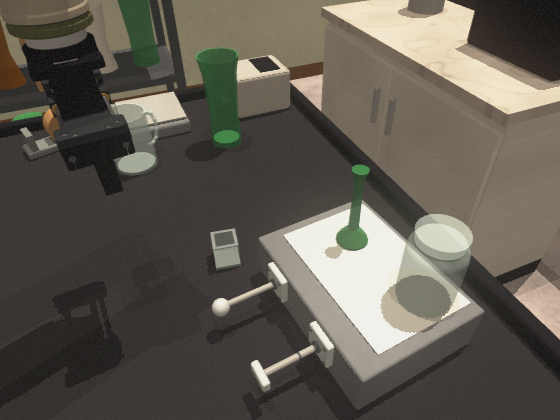

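View pics/t6.png

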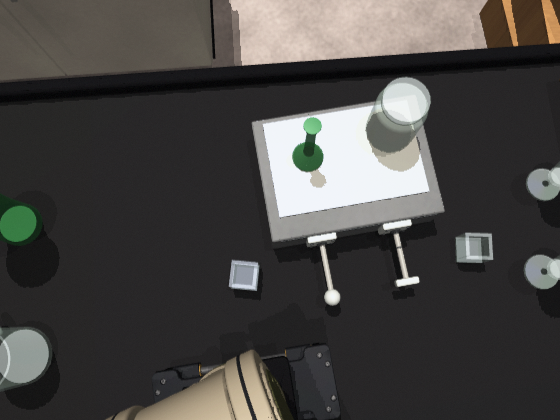

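The crossbar is now at about (261,375) in the side view and (407,282) in the top view. The ball and jar haven't moved. I'll measure the displacement.

Run:
```python
from h import *
cs=[]
for f in("0","6"):
    S=cv2.imread(f"pics/side{f}.png" if f=="0" else "pics/s6.png");T=cv2.imread(f"pics/top0.png" if f=="0" else "pics/t6.png")
    out=[]
    for im,(x0,y0,x1,y1) in((S,(245,345,290,395)if f=="0" else(245,352,273,395)),(T,(388,258,420,275) if f=="0" else (390,273,422,292))):
        m=(im[y0:y1,x0:x1].min(2)>195).astype(np.uint8)
        n,l,st_,c=cv2.connectedComponentsWithStats(m);k=1+st_[1:,4].argmax()
        out.append(c[k]+[x0,y0]);print(f,c[k]+[x0,y0],st_[k])
    cs.append(tri([out[0]],[out[1]])[0])
print(cs,np.linalg.norm(cs[1]-cs[0]))
d0=cv2.absdiff(cv2.imread("pics/top0.png"),cv2.imread("pics/t6.png")).max(2)
d1=cv2.absdiff(cv2.imread("pics/side0.png"),cv2.imread("pics/s6.png")).max(2)
print("jar diff",(d0[75:160,360:435]>40).sum(),(d1[210:330,375:480]>40).sum(),"ball",(d0[285:310,320:345]>40).sum(),(d1[295:320,210:235]>40).sum())
```

```text
0 [277.03468208 363.97109827] [ 23   7  19  25 173]
0 [403.9379845  266.21705426] [  5   4  23   9 129]
6 [260.22043011 372.50537634] [  7   8  18  26 186]
6 [407.22857143 280.62857143] [  6   0  23  13 140]
[array([ 0.55770195, -0.19053958,  0.06768383]), array([ 0.53289056, -0.19293238,  0.0676699 ])] 0.02492650581362544
jar diff 0 0 ball 0 0
```

The rod moved 24.9 mm. The ball and jar regions show no pixel changes between the two pictures. Handing in.

```bash
python3 -c "
from h import *
st(); print(r.close_job())"
```

```text
t 8.4833 p [0.4152 0.065  0.257 ] yaw 94.91 z [ 0.017 -0.002 -1.   ] j [-0.78 -0.21  0.45  1.94  0.1   1.38  1.3 ] F [ 1.  -0.5 -0.5] w 0.08701863039741457
rot rows [0.02 0.19 0.22]
to bar [ 4.73 -8.5  -7.07]
the job is handed in; nothing more can be done
None
```

I pulled the crossbar rod out to its middle click, let go of it, moved the arm well clear and handed the job in at about 8.5 s. No verdict is reported on hand-in.

- **Crossbar rod:** I gripped the bar end to end (39.7 mm measured opening) and pulled it out along the rod. Two-view measurement after release put it 24.9 mm out, against a target of 25 mm.
- **Ball rod and jar:** comparing pictures from before and after, the regions around the ball and the jar showed no changed pixels.
- **Release:** at hand-in the gripper was open and the force reading was about 1 N, close to its usual noise.

One thing disagreed: on the way down to the bar, the tool stopped about 20 mm high and 11 mm forward of where I sent it, with a slight tilt. The wrist force was near zero and the pictures showed no contact. I corrected it and went down in smaller steps without trouble, but I did not find the cause.

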